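# Stack the sample trays for transfer

## Task

Build up the sample carrier on the square-based stand: first the tray with the quarter wafer, on it the tray with the whole round wafer, then the tray with the four square chips, and last the knobbed cap, each one fully seated in the one below. Keep the loaded trays level and set them and the cap down rather than dropping them; leave the empty tray where it is.

Things in the scene. Friction and masses are not known exactly. Their poses are not given: they have to be found in the camera images.
- stand: Fixed steel stand: square plate 90 x 90, 8 thick, a dark screw head in each corner; on it a round collar, outer diameter 60, inside 54, rim 20 above the table, hole 12 deep. The first tray's foot drops 5 into the collar, shoulder on the rim: its underside is then 15 above the table. Origin: centre of the plate's underside, on the collar's axis; z up.
- quarter_tray: Loose round aluminium tray with one dark quarter wafer (quarter disc, radius 34) fixed in it. Outer diameter 60, height 20, open top, wall 3, floor 9 above the underside. Lowest 5 mm: tapered foot, diameter 42 to 48; it drops into the 54 mm mouth of the piece below (3 mm play), the tray then lying 15 above it. Straight wall from 5 to 20 up. 60 to 130 g. Origin: centre of underside, z up.
- wafer_tray: Loose round aluminium tray with one dark whole round wafer (diameter 42) fixed in it. Outer diameter 60, height 20, open top, wall 3, floor 9 above the underside. Lowest 5 mm: tapered foot, diameter 42 to 48; it drops into the 54 mm mouth of the piece below (3 mm play), the tray then lying 15 above it. Straight wall from 5 to 20 up. 60 to 130 g. Origin: centre of underside, z up.
- chip_tray: Loose round aluminium tray with four dark square chips (12 x 12, 2 by 2) fixed in it. Outer diameter 60, height 20, open top, wall 3, floor 9 above the underside. Lowest 5 mm: tapered foot, diameter 42 to 48; it drops into the 54 mm mouth of the piece below (3 mm play), the tray then lying 15 above it. Straight wall from 5 to 20 up. 60 to 130 g. Origin: centre of underside, z up.
- empty_tray: Loose round aluminium tray with only white paper in it. Outer diameter 60, height 20, open top, wall 3, floor 9 above the underside. Lowest 5 mm: tapered foot, diameter 42 to 48; it drops into the 54 mm mouth of the piece below (3 mm play), the tray then lying 15 above it. Straight wall from 5 to 20 up. 60 to 130 g. Origin: centre of underside, z up. Not used.
- cap: Loose solid aluminium cap: the same tapered foot (lowest 5 mm, diameter 42 to 48), on it a flat disc of diameter 60 from 5 to 11 above the underside, and in the middle a round knob of diameter 22 from 11 to 33 above the underside. Seated, its underside is 15 above that of the tray below. Mass 80 to 170 g. Origin: centre of the underside; z up.
Things that resemble listed ones, but are neither listed nor needed, are in the scene too. Leave any brown or red look-alike of the cap alone.

How it is judged (in metres and radians):
On the way, in this order (a step that is already met when the one before it is completed fails the run):
1. the quarter-wafer tray is seated in the stand (horizontal distance between quarter_tray and stand below 0.006 m and z of quarter_tray in the frame of stand between 0.0125 and 0.0175 m and angle between quarter_tray's own z axis and vertical below 0.08 rad), for 0.2 s.
2. the whole-wafer tray is seated on the quarter-wafer tray (horizontal distance between wafer_tray and quarter_tray below 0.006 m and z of wafer_tray in the frame of quarter_tray between 0.0125 and 0.0175 m and angle between wafer_tray's own z axis and vertical below 0.08 rad), for 0.2 s.
3. the chip tray is seated on the whole-wafer tray (horizontal distance between chip_tray and wafer_tray below 0.006 m and z of chip_tray in the frame of wafer_tray between 0.0125 and 0.0175 m and angle between chip_tray's own z axis and vertical below 0.08 rad), for 0.2 s.
4. the cap is seated on the chip tray (horizontal distance between cap and chip_tray below 0.006 m and z of cap in the frame of chip_tray between 0.0125 and 0.0175 m and angle between cap's own z axis and vertical below 0.08 rad), for 0.2 s.
At the end, for the whole second after the job is handed in: From the bottom: stand, quarter-wafer tray, whole-wafer tray, chip tray, cap. Each has its axis within 6 mm of that of the one below, lies 12.5 to 17.5 mm above it (origin to origin), is level within 0.08 rad, and is at rest (under 0.02 m/s) (all of step 1 and all of step 2 and all of step 3 and all of step 4 and linear speed of each of quarter_tray, wafer_tray, chip_tray, cap below 0.02 m/s); the robot touches nothing.
It fails at once if the empty tray is moved more than 20 mm (distance of empty_tray from where it was at the start of the episode above 0.02 m).
It fails at once if a loaded tray is tilted more than 0.4 rad (angle between any of quarter_tray, wafer_tray, chip_tray's own z axis and vertical above 0.4 rad).
It fails at once if a loaded tray or the cap is dropped (moves faster than 0.6 m/s, a fall of about 18 mm, with no finger on it) ((linear speed of quarter_tray above 0.6 m/s and contact force between the fingers and quarter_tray below 0.05 N) or (linear speed of wafer_tray above 0.6 m/s and contact force between the fingers and wafer_tray below 0.05 N) or (linear speed of chip_tray above 0.6 m/s and contact force between the fingers and chip_tray below 0.05 N) or (linear speed of cap above 0.6 m/s and contact force between the fingers and cap below 0.05 N)).
It also fails if it takes over 122 s, if anything falls off the work surface, if the arm or the gripper's body presses on something with over 40 N, if the wrist force passes 120 N, or if a joint passes its speed limit or range.

## Robot

A 6-joint arm with a two-finger parallel gripper is mounted at the origin on the work surface. World frame = base frame: x ahead of the robot, y to its left, z up, the work surface at z = 0. Lengths are in m, angles in degrees, forces in N, time in s.
With the tool pointing down it reaches from about 0.4 to 0.825 m from the base axis. Payload 7 kg.
Tool frame: the origin (TCP) lies between the finger pads; the fingertips stand 25 mm ahead of it and the grasp point (between the pads) lies 6 mm ahead of it; z points along the fingers, y is the line along which they close (so a half turn about z gives the same grasp; the last joint's range is limited). The gripper opens to 88 mm and grips with 3 to 60 N. Pads are 19 mm wide; open, the fingers measure 130 mm over their backs; the gripper's body (78 mm by 193 mm) begins 47 mm behind the grasp point.
Start: joints at [81.595, 20.546, 0.682, 0, -70.136, -16.507], TCP at [0.284, 0.612, 0.252] pointing down, gripper open.
Joint ranges: [-176.03, 176.03], [-82.01, 121.73], [-58.28, 71.71], [-173.87, 95.51], [-174.79, -0.11], [-173.66, 173.66]. Speed limits (degrees/s): [136.94, 136.94, 172.46, 180, 180, 180].

## Interface

Orientations are given as [roll, pitch, yaw] about the fixed x, y, z axes, in that order (R = Rz(yaw) Ry(pitch) Rx(roll)).
In Python, from plant import status, optics, job gives the robot as it stands. The module is installed in compiled form; this text tells all that it offers.
- The arm moves only by the tool pendant, called as name(argument=value, ...), one argument or row to a line, values as JSON. Schema: {"type":"object","properties":{"moves":{"type":"array","items":{"type":"array","items":{"type":"array","items":{"type":"number"},"minItems":5,"maxItems":5},"minItems":1,"maxItems":8},"minItems":1,"maxItems":1},"only":{"type":"string"},"quiet":{"type":"boolean"},"lines":{"type":"string"}},"required":["moves"],"additionalProperties":false}. moves is a list that holds a single list of rows (three levels of brackets), with 1 to 8 rows, each of 5 numbers: dx, dy, dz in parts of the range, where 1.0 means 0.5 m, then a turn about the tool's z in parts of the range, where 1.0 means 180 degrees, then the finger opening in m; each row is the pose to reach, as a shift and turn from the pose commanded when the call began, along the tool's axes at that moment; what a row does not reach only later rows make up. A row lasts 1/8 s, in which the tool goes at most 0.0625 m and 10.7 degrees, less where a joint would pass 70% of its speed; a pose out of reach is approached as far as the arm can. The fingers move at their own pace and stop on an object; the grip force is fixed at half the most. Time passes only in rows, so rows that do not move let the fingers close. The tool returns the time, the measured TCP pose, the force, the opening and the grip force at its end. only (a regular expression) keeps the lines of the reply that match it, lines (a string "A,B") keeps lines A to B, and quiet returns only ok. A shift or turn number past 1, either way, is cut back to 1. Input that does not fit is refused with a message, and nothing moves.
- status.get_obs(): the state, without advancing time (a new reading comes with each control period).
- optics.snapshot(name): name is "scene" or "top" or "wrist"; returns a dict with "frame" (480x640x3 uint8, red, green, blue), "z_map" (480x640 float32, m along the optical axis (not along the pixel's ray), 0 where there is no reading), "fovy" (degrees; the focal length in pixels is half the picture's height over the tangent of half this angle, whatever the lens; pixels are square), "cx", "cy" (the principal point, pixels), "R" (3x3) and "t" (3): a world point X has camera coordinates R X + t; the wrist camera has in their place "T_tool_cam" (4x4, takes a point from camera to tool coordinates, whose origin is the TCP and whose axes are the flange's). Camera axes: x right, y down, z forward; pixel columns grow to the right and rows downward; lengths in m; the calibration is good to about 2 mm. A picture is of the moment at which its call begins: read the wrist's pose just before it.
- job.close_job(): hands the job in; it is judged then, once.
The state is a dict: "clock": time; "joint_pos": joint angles; "qvel": joint speeds; "tau": joint torques, N m; "tool_pos": TCP position; "orientation": TCP orientation; "force": force on the tool from outside, world axes, zero at the start; "moment": the same for the moment, N m; "opening": finger opening in m; "gripper_force": force on a finger pad.
Only numpy, scipy, OpenCV 4.12 (cv2) and the standard library are available. Lean on these libraries where they do the work, as an engineer would, in place of code of your own. Each camera call takes 0.05 s, during which the arm holds its last target. There are 200 camera calls.

## Working session

There is one attempt and no reset: what is moved stays moved. The work goes in short steps, Python scripts to look and compute and a tool call to move; the robot and the scene stay as the last step left them, time stands still between calls to the robot, and variables do not carry over. Pictures are saved under pics/ and viewed, at most 14 in all, crops included, and the job is handed in when it is done.

```bash
mkdir -p pics
```

Run:
```python
from plant import status, optics
import cv2, numpy as np
o=status.get_obs(); print(o)
for n in ["scene","top"]:
    s=optics.snapshot(n); cv2.imwrite(f"pics/{n}0.png",s["frame"][:,:,::-1]); np.savez(f"{n}0.npz",**s)
    print(n,s["fovy"],s["cx"],s["cy"],s["R"],s["t"],s["z_map"].min(),s["z_map"].max())
```

```text
{'clock': 0.0, 'joint_pos': array([ 8.15960349e+01,  2.05937968e+01,  6.34983821e-01, -1.90968552e-02,
       -7.01367785e+01, -1.65055067e+01]), 'qvel': array([-0.0229306 ,  0.01085956,  0.09928345,  0.01318854,  0.00598096,
        0.01004522]), 'tau': array([ 1.57960349e-03, -5.82718241e+01,  2.93050486e+01,  6.99740052e+00,
        6.74753683e-03, -1.63914242e-04]), 'tool_pos': array([0.2841547 , 0.61179116, 0.25060841]), 'orientation': array([ 1.79903247e+02, -9.94833017e-03, -2.49159670e+01]), 'force': array([ 0.23150476, -0.02687419,  0.06384614]), 'moment': array([ 0.07875035, -0.01821732, -0.05731759]), 'gripper_force': 0.0, 'opening': 0.08765760429442492}
scene 48.74590290897556 320.17293571953707 234.19201718666386 [[ 0.66967887  0.74251287 -0.01431208]
 [ 0.58253563 -0.53715218 -0.61001621]
 [-0.46063265  0.40017768 -0.79225967]] [-0.33568651 -0.33440362  1.23950232] 0.0 2.711619
top 53.944808183856836 321.39460963977547 234.49576515218595 [[-0.01512076 -0.99988498  0.00118121]
 [-0.9767426   0.01451807 -0.21392317]
 [ 0.21388141 -0.00438842 -0.97684977]] [-0.01346181  0.55438547  0.88101248] 0.0 2.0027242
```

View pics/top0.png

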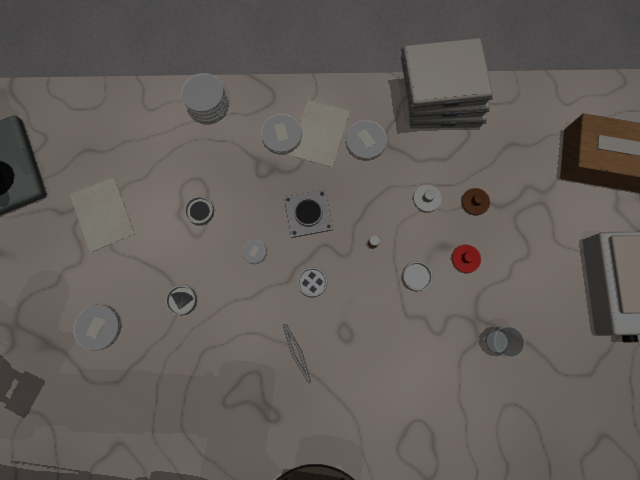

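View pics/scene0.png

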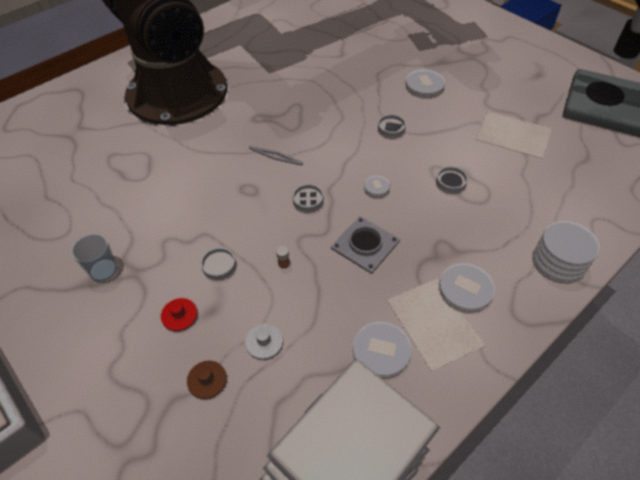

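Candidates in the top view:
- Trays: quarter (181,300), whole wafer (200,211), four chips (312,283), empty/white (417,277).
- Caps: aluminium with knob (427,198). The brown one (475,201) and red one (466,259) are look-alikes.
- Stand: (308,211).
- Not needed: glass dishes (255,250), (281,133), (366,140), (97,327) and the vial (374,241).

Next I measure each one and check the choice in one crop.

Create h.py:
```python
import numpy as np, cv2
from plant import status, optics
def cloud(s):
    f=240/np.tan(np.radians(s["fovy"])/2); v,u=np.mgrid[:480,:640]; z=s["z_map"]
    P=np.stack([(u-s["cx"])/f*z,(v-s["cy"])/f*z,z],-1)
    W=(P-s["t"])@s["R"]; W[z==0]=np.nan; return W
def loc(s,uv,zlo,zhi,r=45):
    "circle through points in a height band near the pixel"
    W=cloud(s); c=W[uv[1],uv[0]]
    d=np.hypot(*(W[...,:2]-c[:2]).transpose(2,0,1))
    m=(d<r/1000)&(W[...,2]>zlo)&(W[...,2]<zhi)
    p=W[m]; (x,y),rad=cv2.minEnclosingCircle(p[:,:2].astype(np.float32))
    return np.round([x,y,rad,np.median(p[:,2]),p[:,2].max(),len(p)],4)
def tool(xy,yaw,o=None):
    "offset from current TCP to world xy in tool axes (tool down)"
    from scipy.spatial.transform import Rotation as R
    o=o or status.get_obs(); M=R.from_euler("xyz",o["orientation"],degrees=True)
    return M.inv().apply(np.array(list(xy)+[0])-np.array(list(o["tool_pos"][:2])+[0]))
```

Run:
```python
from h import *
T=dict(np.load("top0.npz")); S=dict(np.load("scene0.npz"))
P=dict(q=(181,300),w=(200,211),c=(312,283),e=(417,277),cap=(427,198),stand=(308,211))
Q=dict(q=(391,126),w=(452,180),c=(308,198),e=(218,264),cap=(264,341),stand=(366,239))
for k in P:
    lo,hi=(.014,.03) if k not in("cap",) else (.007,.016)
    if k=="stand": lo=.014
    print(k,loc(T,P[k],lo,hi),loc(S,Q[k],lo,hi), "knob" if k=="cap" else "", loc(T,P[k],.026,.04) if k=="cap" else "",loc(S,Q[k],.026,.04) if k=="cap" else "")
W=cloud(T); print(W[240,230],W[330,240],cloud(S)[280,330])
t=[cv2.resize(T["frame"][v-32:v+32,u-32:u+32,::-1],(256,256),interpolation=3) for u,v in P.values()]
cv2.imwrite("pics/crops.png",np.vstack([np.hstack(t[:3]),np.hstack(t[3:])]))
```

```text
q [4.323e-01 2.658e-01 3.030e-02 1.910e-02 2.400e-02 1.770e+02] [4.339e-01 2.665e-01 3.140e-02 1.810e-02 2.290e-02 1.720e+02]   
w [6.210e-01 2.359e-01 3.060e-02 1.890e-02 2.450e-02 1.730e+02] [6.224e-01 2.378e-01 3.140e-02 1.800e-02 2.390e-02 2.150e+02]   
c [ 4.652e-01 -1.300e-03  2.990e-02  1.990e-02  2.430e-02  1.540e+02] [4.677e-01 4.000e-04 3.170e-02 1.830e-02 2.290e-02 2.170e+02]   
e [ 4.736e-01 -2.170e-01  3.000e-02  1.980e-02  2.480e-02  1.710e+02] [ 4.760e-01 -2.161e-01  3.130e-02  1.850e-02  2.260e-02  2.540e+02]   
cap [ 6.372e-01 -2.497e-01  3.610e-02  1.160e-02  1.590e-02  4.790e+02] [ 6.437e-01 -2.487e-01  3.070e-02  1.060e-02  1.540e-02  8.520e+02] knob [ 6.421e-01 -2.494e-01  1.080e-02  3.350e-02  3.770e-02  9.300e+01] [ 6.435e-01 -2.485e-01  1.150e-02  3.240e-02  3.590e-02  1.570e+02]
stand [6.134e-01 5.800e-03 3.030e-02 1.960e-02 2.410e-02 1.500e+02] [6.155e-01 7.900e-03 3.100e-02 1.840e-02 2.280e-02 2.460e+02]   
[0.55783679 0.17152027 0.00170827] [0.37076498 0.14637817 0.00123433] [ 0.62608736 -0.08971271 -0.00117439]
```

View pics/crops.png

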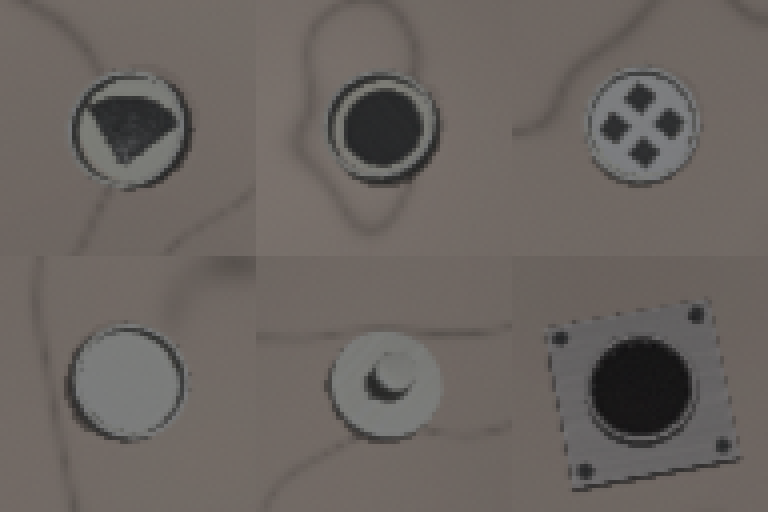

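The crops confirm the choice: quarter wafer, whole wafer and four chips in the top row; empty tray (left alone), aluminium cap with knob and stand in the bottom row. Moving above the quarter tray.

Units first: shifts go in shares of 0.5 m and turns go in shares of 180 degrees. So 0.281 m is 0.562, 0.12 m is 0.24, -24.9 degrees is -0.1383.

pendant(
  moves=[
    [[0.08, 0.072, 0.03, -0.0333, 0.088], [0.16, 0.144, 0.06, -0.0667, 0.088], [0.24, 0.216, 0.1, -0.1, 0.088], [0.32, 0.286, 0.14, -0.1333, 0.088], [0.4, 0.36, 0.18, -0.1383, 0.088], [0.48, 0.43, 0.22, -0.1383, 0.088], [0.562, 0.502, 0.22, -0.1383, 0.088], [0.562, 0.502, 0.22, -0.1383, 0.088]],
  ],
)

```text
clock: 1.1
tool_pos: [0.4338, 0.2628, 0.141]
orientation: [179.9, 0.1, -0.2]
force: [0.2, 0.8, -0.7]
opening: 0.0879
gripper_force: 0.0
```

Create wl.py:
```python
from h import *
import sys
from scipy.spatial.transform import Rotation as R
def wcloud(name=None):
    o=status.get_obs(); s=optics.snapshot("wrist")
    f=240/np.tan(np.radians(s["fovy"])/2); v,u=np.mgrid[:480,:640]; z=s["z_map"]
    P=np.stack([(u-s["cx"])/f*z,(v-s["cy"])/f*z,z],-1)
    T=np.array(s["T_tool_cam"]); P=P@T[:3,:3].T+T[:3,3]
    W=R.from_euler("xyz",o["orientation"],degrees=True).apply(P.reshape(-1,3)).reshape(480,640,3)+o["tool_pos"]
    W[z==0]=np.nan
    if name: cv2.imwrite(name,s["frame"][:,:,::-1])
    return W,o,s
def ring(W,xy,zlo,zhi,r=.045):
    d=np.hypot(W[...,0]-xy[0],W[...,1]-xy[1]); m=(d<r)&(W[...,2]>zlo)&(W[...,2]<zhi)
    p=W[m]; (x,y),rad=cv2.minEnclosingCircle(p[:,:2].astype(np.float32))
    return np.round([x,y,rad,np.median(p[:,2]),len(p)],4), np.round(np.percentile(p[:,:2],[.5,99.5],axis=0),4).tolist()
```

Run:
```python
from wl import *
W,o,s=wcloud("pics/w1.png"); print(o["tool_pos"],o["orientation"],s["T_tool_cam"],s["fovy"])
print(ring(W,(.433,.266),.014,.03))
```

```text
[0.43383126 0.26280814 0.14101093] [ 1.79920487e+02  7.19581326e-02 -2.43222806e-01] [[ 7.35786026e-04 -9.61392810e-01 -2.75178713e-01  7.50222620e-02]
 [ 9.99999729e-01  7.16097484e-04  1.72014956e-04  7.66391838e-04]
 [ 3.16808420e-05 -2.75178765e-01  9.61393076e-01 -1.33163652e-01]
 [ 0.00000000e+00  0.00000000e+00  0.00000000e+00  1.00000000e+00]] 67.4509956479872
(array([4.334e-01, 2.662e-01, 3.020e-02, 1.970e-02, 1.213e+03]), [[0.4042, 0.2375], [0.463, 0.2959]])
```

View pics/w1.png

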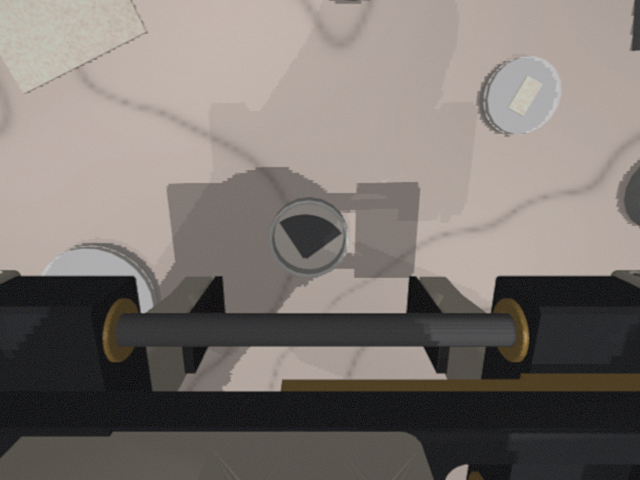

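Wrist view: quarter tray at (309,237), between the fingers, with nothing in their way. Its position agrees with the mean of the fixed cameras. Descending.

Scaled: 0.07 m is 0.14, 0.05 m is 0.1.

pendant(
  moves=[
    [[0, 0, 0.04, 0, 0.088], [0, 0, 0.1, 0, 0.088], [0, 0, 0.14, 0, 0.088], [0, 0, 0.14, 0, 0.088], [0, 0, 0.14, 0, 0.088]],
  ],
)

```text
clock: 1.78
tool_pos: [0.4337, 0.2671, 0.0722]
orientation: [-180.0, -0.0, 0.0]
force: [0.0, 0.7, -0.4]
opening: 0.0876
gripper_force: 0.0
```

Scaled: 0.041 m is 0.082, 0.001 m is 0.002.

pendant(
  moves=[
    [[0, 0.002, 0.04, 0, 0.088], [0, 0.002, 0.082, 0, 0.088], [0, 0.002, 0.082, 0, 0.088], [0, 0.002, 0.082, 0, 0.05], [0, 0.002, 0.082, 0, 0.05], [0, 0.002, 0.082, 0, 0.05], [0, 0.002, 0.082, 0, 0.05], [0, 0.002, 0.082, 0, 0.05]],
  ],
)

```text
clock: 2.78
tool_pos: [0.4337, 0.2655, 0.0311]
orientation: [-180.0, -0.0, 0.0]
force: [-1.9, 0.3, 6.2]
opening: 0.0588
gripper_force: 30.0
```

Scaled: 0.18 m is 0.36, -0.08 m is -0.16.

pendant(
  moves=[
    [[0, 0, -0.04, 0, 0.05], [0, 0, -0.1, 0, 0.05], [0, 0, -0.16, 0, 0.05], [0.04, 0.06, -0.18, 0, 0.05], [0.1, 0.14, -0.18, 0, 0.05], [0.16, 0.22, -0.18, 0, 0.05], [0.22, 0.3, -0.18, 0, 0.05], [0.26, 0.36, -0.18, 0, 0.05]],
  ],
)

```text
clock: 3.78
tool_pos: [0.5641, 0.0833, 0.1202]
orientation: [180.0, 0.0, -0.1]
force: [0.3, 0.3, -0.8]
opening: 0.0587
gripper_force: 30.0
```

Run:
```python
from wl import *
W,o,s=wcloud("pics/w2.png"); print(o["tool_pos"],o["orientation"])
print(ring(W,(.6145,.0068),.014,.03)); print(ring(W,o["tool_pos"][:2],o["tool_pos"][2]-.02,o["tool_pos"][2]-.005,.04))
```

```text
[0.56413535 0.08328259 0.12020624] [ 1.79982520e+02  3.56280692e-02 -7.18000363e-02]
(array([6.143e-01, 6.400e-03, 3.020e-02, 1.960e-02, 1.738e+03]), [[0.5853, -0.0228], [0.6435, 0.036]])
(array([5.721e-01, 8.330e-02, 3.840e-02, 1.078e-01, 4.948e+03]), [[0.5351, 0.0458], [0.5936, 0.1206]])
```

View pics/w2.png

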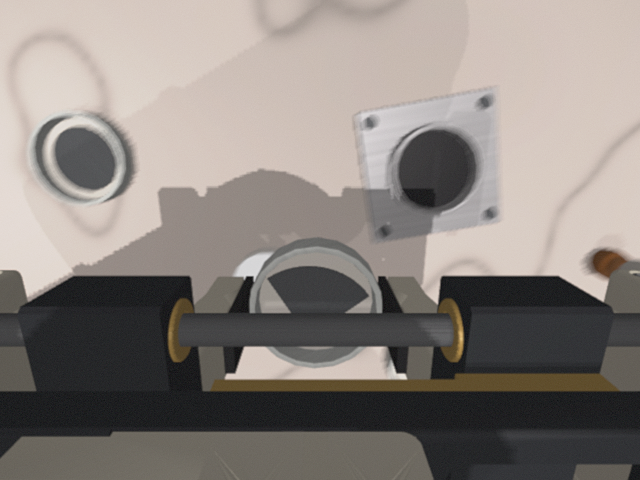

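The tray is held level, and the stand is at (435,167) in the wrist view. Carry it over and lower it.

Scaled: 0.077 m is 0.154, 0.05 m is 0.1.

pendant(
  moves=[
    [[0.04, 0.06, 0, 0, 0.05], [0.08, 0.12, 0, 0, 0.05], [0.1, 0.154, 0, 0, 0.05], [0.1, 0.154, 0.04, 0, 0.05], [0.1, 0.154, 0.09, 0, 0.05], [0.1, 0.154, 0.12, 0, 0.05], [0.1, 0.154, 0.12, 0, 0.05], [0.1, 0.154, 0.12, 0, 0.05]],
  ],
)

```text
clock: 4.82
tool_pos: [0.6139, 0.0084, 0.0613]
orientation: [-180.0, -0.1, 0.0]
force: [1.7, 0.6, 0.0]
opening: 0.058
gripper_force: 30.0
```

Scaled: 0.015 m is 0.03, 0.0015 m is 0.003.

pendant(
  moves=[
    [[0, 0.003, 0.006, 0, 0.05], [0, 0.003, 0.014, 0, 0.05], [0, 0.003, 0.022, 0, 0.05], [0, 0.003, 0.03, 0, 0.05], [0, 0.003, 0.03, 0, 0.05], [0, 0.003, 0.03, 0, 0.05]],
  ],
)

```text
clock: 5.58
tool_pos: [0.6135, 0.0066, 0.0461]
orientation: [180.0, -0.0, 0.0]
force: [-2.1, 1.2, 5.6]
opening: 0.0588
gripper_force: 30.0
```

Scaled: -0.08 m is -0.16, -0.05 m is -0.1.

pendant(
  moves=[
    [[0, 0, 0, 0, 0.088], [0, 0, 0, 0, 0.088], [0, 0, 0, 0, 0.088], [0, 0, 0, 0, 0.088], [0, 0, -0.04, 0, 0.088], [0, 0, -0.1, 0, 0.088], [0, 0, -0.16, 0, 0.088], [0, 0, -0.16, 0, 0.088]],
  ],
)

```text
clock: 6.58
tool_pos: [0.615, 0.007, 0.1283]
orientation: [-179.9, -0.3, 0.0]
force: [0.8, -0.7, -0.0]
opening: 0.0873
gripper_force: 0.0
```

Run:
```python
from wl import *
W,o,s=wcloud(); print(o["tool_pos"],o["orientation"])
print(ring(W,(.6145,.0068),.028,.045)); print(ring(W,(.6217,.2369),.014,.03))
T=optics.snapshot("top"); cv2.imwrite("pics/t2.png",T["frame"][100:340,120:480,::-1])
```

```text
[0.61504177 0.00700441 0.12829822] [-1.79936852e+02 -2.77915444e-01  1.32743606e-02]
(array([6.13e-01, 5.80e-03, 3.02e-02, 3.46e-02, 1.61e+03]), [[0.5838, -0.0233], [0.6428, 0.0349]])
(array([6.218e-01, 2.307e-01, 2.790e-02, 1.870e-02, 8.100e+02]), [[0.5958, 0.2069], [0.6481, 0.2309]])
```

Tray 1 is seated (rim at 34.6 mm, about 1.4 mm off centre). Next, the whole-wafer tray.

Scaled: -0.23 m is -0.46, 0.007 m is 0.014.

pendant(
  moves=[
    [[0, -0.06, 0, 0, 0.088], [0, -0.16, 0, 0, 0.088], [0.014, -0.26, 0, 0, 0.088], [0.014, -0.36, 0, 0, 0.088], [0.014, -0.44, 0, 0, 0.088], [0.014, -0.46, 0, 0, 0.088], [0.014, -0.46, 0, 0, 0.088], [0.014, -0.46, 0, 0, 0.088]],
  ],
)

```text
clock: 7.68
tool_pos: [0.6202, 0.2354, 0.125]
orientation: [180.0, 0.1, -0.1]
force: [0.6, -0.1, 1.1]
opening: 0.0877
gripper_force: 0.0
```

Run:
```python
from wl import *
W,o,s=wcloud(); print(o["tool_pos"],o["orientation"])
print(ring(W,(.6217,.2369),.014,.03))
```

```text
[0.62019173 0.23540708 0.12503179] [ 1.79962702e+02  5.61668739e-02 -6.31172954e-02]
(array([6.220e-01, 2.374e-01, 3.010e-02, 1.970e-02, 1.393e+03]), [[0.5931, 0.2083], [0.6515, 0.2666]])
```

Scaled: 0.07 m is 0.14, 0.06 m is 0.12.

pendant(
  moves=[
    [[0.002, -0.002, 0.06, 0, 0.088], [0.002, -0.002, 0.12, 0, 0.088], [0.002, -0.002, 0.14, 0, 0.088], [0.002, -0.002, 0.14, 0, 0.088], [0.002, -0.002, 0.14, 0, 0.088]],
  ],
)

```text
clock: 8.35
tool_pos: [0.6223, 0.2378, 0.0569]
orientation: [-179.9, -0.1, -0.0]
force: [1.0, -0.1, 1.4]
opening: 0.0874
gripper_force: 0.0
```

Scaled: 0.026 m is 0.052, 0.015 m is 0.03.

pendant(
  moves=[
    [[0, 0, 0.03, 0, 0.088], [0, 0, 0.052, 0, 0.088], [0, 0, 0.052, 0, 0.088], [0, 0, 0.052, 0, 0.05], [0, 0, 0.052, 0, 0.05], [0, 0, 0.052, 0, 0.05], [0, 0, 0.052, 0, 0.05], [0, 0, 0.052, 0, 0.05]],
  ],
)

```text
clock: 9.35
tool_pos: [0.6216, 0.2377, 0.0299]
orientation: [-180.0, -0.0, -0.0]
force: [-0.1, 0.9, 1.9]
opening: 0.0597
gripper_force: 30.0
```

pendant(
  moves=[
    [[0, 0, -0.04, 0, 0.05], [0, 0, -0.1, 0, 0.05], [0, 0, -0.16, 0, 0.05], [0, 0.06, -0.18, 0, 0.05], [-0.008, 0.14, -0.18, 0, 0.05], [-0.016, 0.22, -0.18, 0, 0.05], [-0.016, 0.3, -0.18, 0, 0.05], [-0.016, 0.3, -0.18, 0, 0.05]],
  ],
)

```text
clock: 10.35
tool_pos: [0.6128, 0.0851, 0.1194]
orientation: [180.0, 0.1, -0.2]
force: [0.2, -0.0, -1.3]
opening: 0.0596
gripper_force: 30.0
```

Run:
```python
from wl import *
W,o,s=wcloud("pics/w3.png"); print(o["tool_pos"],o["orientation"])
print(ring(W,(.6135,.006),.028,.045)); print(ring(W,o["tool_pos"][:2],o["tool_pos"][2]-.02,o["tool_pos"][2]-.007,.033))
```

```text
[0.6127694  0.08505281 0.11944171] [ 1.79987221e+02  5.13438718e-02 -1.87594799e-01]
(array([6.131e-01, 5.800e-03, 3.040e-02, 3.450e-02, 1.466e+03]), [[0.5841, -0.0232], [0.6427, 0.0355]])
(array([6.151e-01, 8.500e-02, 3.240e-02, 1.010e-01, 8.301e+03]), [[0.5846, 0.0542], [0.6429, 0.1149]])
```

pendant(
  moves=[
    [[0, 0.06, 0, 0, 0.05], [0, 0.12, 0, 0, 0.05], [0, 0.16, 0, 0, 0.05], [0, 0.162, 0, 0, 0.05], [0, 0.162, 0.04, 0, 0.05], [0, 0.162, 0.08, 0, 0.05], [0, 0.162, 0.09, 0, 0.05], [0, 0.162, 0.09, 0, 0.05]],
  ],
)

```text
clock: 11.4
tool_pos: [0.6136, 0.0072, 0.0746]
orientation: [180.0, 0.0, 0.0]
force: [-0.4, 0.3, -1.0]
opening: 0.0598
gripper_force: 30.0
```

Run:
```python
from wl import *
W,o,s=wcloud("pics/w4.png"); print(o["tool_pos"],o["orientation"])
```

```text
[0.61359385 0.00715632 0.07458331] [1.79986078e+02 1.36625198e-02 3.19188977e-02]
```

View pics/w4.png

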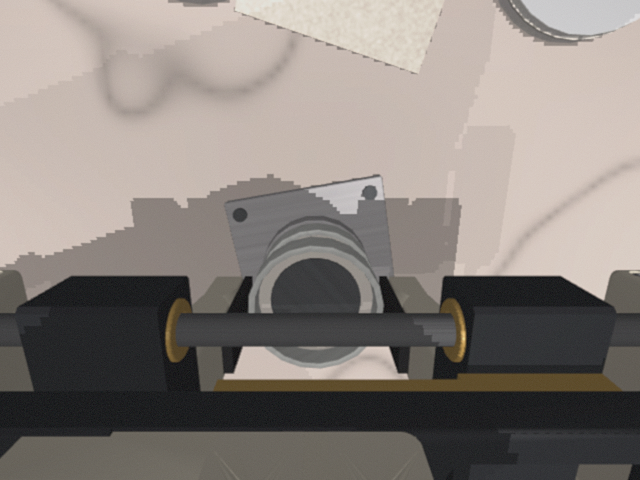

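The whole-wafer tray (315,300) is centred over the seated tray and level. Lowering.

Scaled: 0.0145 m is 0.029, 0.001 m is 0.002.

pendant(
  moves=[
    [[0, 0.002, 0.006, 0, 0.05], [0, 0.002, 0.014, 0, 0.05], [0, 0.002, 0.022, 0, 0.05], [0, 0.002, 0.029, 0, 0.05], [0, 0.002, 0.029, 0, 0.05], [0, 0.002, 0.029, 0, 0.05]],
  ],
)

```text
clock: 12.2
tool_pos: [0.6134, 0.0056, 0.0601]
orientation: [180.0, -0.0, -0.0]
force: [-0.9, 0.2, 1.1]
opening: 0.0594
gripper_force: 31.0
```

Scaled: -0.08 m is -0.16, -0.05 m is -0.1.

pendant(
  moves=[
    [[0, 0, 0, 0, 0.088], [0, 0, 0, 0, 0.088], [0, 0, 0, 0, 0.088], [0, 0, 0, 0, 0.088], [0, 0, -0.04, 0, 0.088], [0, 0, -0.1, 0, 0.088], [0, 0, -0.16, 0, 0.088], [0, 0, -0.16, 0, 0.088]],
  ],
)

```text
clock: 13.2
tool_pos: [0.615, 0.006, 0.1429]
orientation: [-179.9, -0.3, 0.0]
force: [0.3, 0.4, -1.1]
opening: 0.0877
gripper_force: 0.0
```

Run:
```python
from wl import *
W,o,s=wcloud("pics/w5.png"); print(o["tool_pos"],o["orientation"])
print(ring(W,(.6135,.0058),.044,.06,.04)); T=optics.snapshot("top");print(ring(cloud(T),(.4665,-.0005),.014,.03))
```

```text
[0.61499806 0.00596999 0.14287885] [-1.79938387e+02 -2.81339843e-01  1.28057309e-02]
(array([6.139e-01, 4.300e-03, 3.030e-02, 4.970e-02, 1.539e+03]), [[0.5848, -0.0245], [0.6434, 0.034]])
(array([ 4.654e-01, -1.300e-03,  3.000e-02,  1.980e-02,  1.500e+02]), [[0.4358, -0.0299], [0.4949, 0.0274]])
```

Seated (rim 49.7 mm). Chip tray next.

Scaled: -0.148 m is -0.296, -0.14 m is -0.28.

pendant(
  moves=[
    [[-0.06, 0, 0, 0, 0.088], [-0.14, 0.012, 0, 0, 0.088], [-0.22, 0.012, 0.02, 0, 0.088], [-0.28, 0.012, 0.06, 0, 0.088], [-0.296, 0.012, 0.06, 0, 0.088], [-0.296, 0.012, 0.06, 0, 0.088], [-0.296, 0.012, 0.06, 0, 0.088]],
  ],
)

```text
clock: 14.18
tool_pos: [0.4666, -0.0001, 0.1104]
orientation: [-180.0, -0.1, -0.0]
force: [0.1, -0.5, 0.1]
opening: 0.0879
gripper_force: 0.0
```

Run:
```python
from wl import *
W,o,s=wcloud(); print(o["tool_pos"],o["orientation"])
print(ring(W,(.4665,-.0005),.014,.03))
```

```text
[ 4.66634297e-01 -6.30368076e-05  1.10377231e-01] [-1.79992673e+02 -5.53994693e-02 -4.33747643e-03]
(array([ 4.660e-01, -8.000e-04,  3.030e-02,  1.970e-02,  1.576e+03]), [[0.4371, -0.0301], [0.4959, 0.0281]])
```

Scaled: 0.079 m is 0.158, 0.05 m is 0.1.

pendant(
  moves=[
    [[0, 0.002, 0.04, 0, 0.088], [0, 0.002, 0.1, 0, 0.088], [0, 0.002, 0.158, 0, 0.088], [0, 0.002, 0.158, 0, 0.088], [0, 0.002, 0.158, 0, 0.05], [0, 0.002, 0.158, 0, 0.05], [0, 0.002, 0.158, 0, 0.05], [0, 0.002, 0.158, 0, 0.05]],
  ],
)

```text
clock: 15.22
tool_pos: [0.4659, -0.0011, 0.0318]
orientation: [-180.0, -0.1, -0.0]
force: [-0.8, 0.6, 5.6]
opening: 0.0586
gripper_force: 30.0
```

pendant(
  moves=[
    [[0, 0, 0, 0, 0.05]],
  ],
)

```text
clock: 15.35
tool_pos: [0.4659, -0.0011, 0.0318]
orientation: [-180.0, -0.1, 0.0]
force: [-0.9, -0.0, 6.2]
opening: 0.0587
gripper_force: 30.0
```

Scaled: -0.09 m is -0.18, -0.006 m is -0.012.

pendant(
  moves=[
    [[0, 0, -0.04, 0, 0.05], [0, 0, -0.1, 0, 0.05], [0, 0, -0.16, 0, 0.05], [0.04, 0, -0.18, 0, 0.05], [0.1, -0.012, -0.18, 0, 0.05], [0.14, -0.012, -0.18, 0, 0.05], [0.14, -0.012, -0.18, 0, 0.05]],
  ],
)

```text
clock: 16.23
tool_pos: [0.5361, 0.0047, 0.1207]
orientation: [180.0, 0.0, -0.0]
force: [-1.2, -0.5, -1.4]
opening: 0.0586
gripper_force: 30.0
```

Run:
```python
from wl import *
W,o,s=wcloud(); print(o["tool_pos"],o["orientation"])
print(ring(W,(.6137,.005),.042,.06,.04)); print(ring(W,o["tool_pos"][:2],o["tool_pos"][2]-.02,o["tool_pos"][2]-.007,.033))
```

```text
[0.53612071 0.00465158 0.12071893] [ 1.79991791e+02  1.65702863e-02 -3.56973962e-02]
(array([6.137e-01, 4.700e-03, 3.000e-02, 4.960e-02, 2.495e+03]), [[0.5847, -0.0244], [0.6429, 0.0338]])
(array([5.386e-01, 4.600e-03, 3.230e-02, 1.082e-01, 3.439e+03]), [[0.5074, -0.026], [0.5663, 0.0353]])
```

pendant(
  moves=[
    [[0.06, 0, 0, 0, 0.05], [0.12, 0, 0, 0, 0.05], [0.156, 0, 0, 0, 0.05], [0.156, 0, 0, 0, 0.05], [0.156, 0, 0.03, 0, 0.05], [0.156, 0, 0.06, 0, 0.05], [0.156, 0, 0.06, 0, 0.05], [0.156, 0, 0.06, 0, 0.05]],
  ],
)

```text
clock: 17.27
tool_pos: [0.6133, 0.0046, 0.091]
orientation: [180.0, 0.0, 0.0]
force: [0.0, -0.4, -1.2]
opening: 0.0588
gripper_force: 30.0
```

Scaled: 0.0143 m is 0.0286, 0.011 m is 0.022.

pendant(
  moves=[
    [[0, 0, 0.006, 0, 0.05], [0, 0, 0.014, 0, 0.05], [0, 0, 0.022, 0, 0.05], [0, 0, 0.0286, 0, 0.05], [0, 0, 0.0286, 0, 0.05], [0, 0, 0.0286, 0, 0.05]],
  ],
)

```text
clock: 18.02
tool_pos: [0.6134, 0.0046, 0.0769]
orientation: [180.0, -0.0, -0.0]
force: [-0.9, 0.0, 1.3]
opening: 0.0588
gripper_force: 30.0
```

Scaled: -0.08 m is -0.16, -0.05 m is -0.1.

pendant(
  moves=[
    [[0, 0, 0, 0, 0.088], [0, 0, 0, 0, 0.088], [0, 0, 0, 0, 0.088], [0, 0, 0, 0, 0.088], [0, 0, -0.04, 0, 0.088], [0, 0, -0.1, 0, 0.088], [0, 0, -0.16, 0, 0.088], [0, 0, -0.16, 0, 0.088]],
  ],
)

```text
clock: 19.02
tool_pos: [0.615, 0.0049, 0.1596]
orientation: [-179.9, -0.3, 0.0]
force: [-0.8, 0.2, -0.3]
opening: 0.0873
gripper_force: 0.0
```

Run:
```python
from wl import *
W,o,s=wcloud("pics/w6.png"); print(o["tool_pos"],o["orientation"])
print(ring(W,(.6137,.005),.058,.075,.04)); T=optics.snapshot("top");W=cloud(T);print(ring(W,(.6425,-.2494),.026,.04,.03));print(ring(W,(.473,-.217),.014,.03))
```

```text
[0.61495694 0.00493658 0.15955499] [-1.79939592e+02 -2.80204972e-01  7.39858910e-03]
(array([6.138e-01, 3.700e-03, 3.000e-02, 6.460e-02, 1.587e+03]), [[0.5847, -0.0255], [0.6434, 0.0328]])
(array([ 6.419e-01, -2.494e-01,  1.100e-02,  3.330e-02,  9.400e+01]), [[0.6314, -0.259], [0.6523, -0.2388]])
(array([ 4.741e-01, -2.167e-01,  3.010e-02,  1.970e-02,  1.640e+02]), [[0.4443, -0.2462], [0.5024, -0.1873]])
```

Seated (rim 64.6 mm). Now the cap.

Scaled: 0.254 m is 0.508, 0.03 m is 0.06.

pendant(
  moves=[
    [[0, 0.08, 0, 0, 0.06], [0.02, 0.18, 0, 0, 0.06], [0.04, 0.28, 0.02, 0, 0.06], [0.056, 0.38, 0.04, 0, 0.06], [0.056, 0.46, 0.06, 0, 0.06], [0.056, 0.508, 0.08, 0, 0.06], [0.056, 0.508, 0.08, 0, 0.06], [0.056, 0.508, 0.08, 0, 0.06]],
  ],
)

```text
clock: 20.12
tool_pos: [0.6413, -0.2488, 0.1164]
orientation: [-180.0, 0.0, 0.0]
force: [0.1, -0.4, 1.1]
opening: 0.0599
gripper_force: 0.0
```

Run:
```python
from wl import *
W,o,s=wcloud("pics/w7.png"); print(o["tool_pos"],o["orientation"])
print(ring(W,(.6428,-.249),.027,.04,.03),ring(W,(.6428,-.249),.008,.016,.04))
```

```text
[ 0.64125682 -0.24878378  0.11635783] [-1.79991529e+02  3.82333315e-02  3.60483644e-03]
(array([ 6.435e-01, -2.493e-01,  1.110e-02,  3.300e-02,  9.050e+02]), [[0.6332, -0.2595], [0.654, -0.2392]]) (array([ 6.434e-01, -2.490e-01,  3.010e-02,  1.110e-02,  4.491e+03]), [[0.6146, -0.2778], [0.6725, -0.2208]])
```

View pics/w7.png

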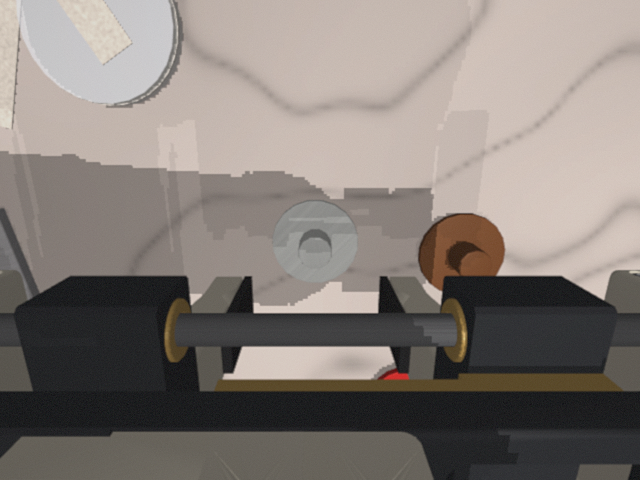

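The aluminium cap is at (315,242); the brown one at (461,250) is clear of the fingers. Lower to the knob and close.

Scaled: 0.0775 m is 0.155, 0.07 m is 0.14.

pendant(
  moves=[
    [[0.003, 0, 0.04, 0, 0.06], [0.003, 0, 0.1, 0, 0.06], [0.003, 0, 0.14, 0, 0.06], [0.003, 0, 0.155, 0, 0.06], [0.003, 0, 0.155, 0, 0.06], [0.003, 0, 0.155, 0, 0.06]],
  ],
)

```text
clock: 20.92
tool_pos: [0.6436, -0.2495, 0.0402]
orientation: [180.0, -0.1, 0.0]
force: [-0.1, 0.7, -0.3]
opening: 0.0595
gripper_force: 0.0
```

pendant(
  moves=[
    [[0, 0, 0, 0, 0.01], [0, 0, 0, 0, 0.01], [0, 0, 0, 0, 0.01], [0, 0, 0, 0, 0.01], [0, 0, 0, 0, 0.01], [0, 0, 0, 0, 0.01]],
  ],
)

```text
clock: 21.68
tool_pos: [0.6429, -0.2494, 0.0394]
orientation: [180.0, -0.0, -0.0]
force: [-0.6, -0.7, 1.4]
opening: 0.0211
gripper_force: 30.0
```

Scaled: -0.17 m is -0.34, -0.105 m is -0.21.

pendant(
  moves=[
    [[0, 0, -0.04, 0, 0.01], [0, 0, -0.1, 0, 0.01], [0, 0, -0.16, 0, 0.01], [0, -0.04, -0.2, 0, 0.01], [-0.02, -0.12, -0.21, 0, 0.01], [-0.04, -0.2, -0.21, 0, 0.01], [-0.058, -0.28, -0.21, 0, 0.01], [-0.058, -0.34, -0.21, 0, 0.01]],
  ],
)

```text
clock: 22.68
tool_pos: [0.613, -0.0771, 0.1453]
orientation: [-180.0, -0.0, 0.0]
force: [0.5, 0.0, -0.3]
opening: 0.0213
gripper_force: 30.0
```

pendant(
  moves=[
    [[0, 0, 0, 0, 0.01], [0, 0, 0, 0, 0.01]],
  ],
)

```text
clock: 22.92
tool_pos: [0.6138, -0.0789, 0.1448]
orientation: [-180.0, -0.0, 0.0]
force: [0.6, -0.9, -1.6]
opening: 0.0211
gripper_force: 30.0
```

Run:
```python
from wl import *
W,o,s=wcloud("pics/w8.png"); print(o["tool_pos"],o["orientation"])
print(ring(W,(.6137,.004),.058,.075,.04)); z=o["tool_pos"][2]; print(ring(W,o["tool_pos"][:2],z-.034,z-.024,.033))
```

```text
[ 0.61384084 -0.07893494  0.14479966] [-1.79997093e+02 -1.99095306e-02  3.77353921e-02]
(array([6.140e-01, 3.500e-03, 3.020e-02, 6.440e-02, 1.376e+03]), [[0.6008, -0.0261], [0.6434, 0.0328]])
(array([ 6.234e-01, -7.960e-02,  2.820e-02,  1.165e-01,  4.148e+03]), [[0.6183, -0.1061], [0.6439, -0.0532]])
```

View pics/w8.png

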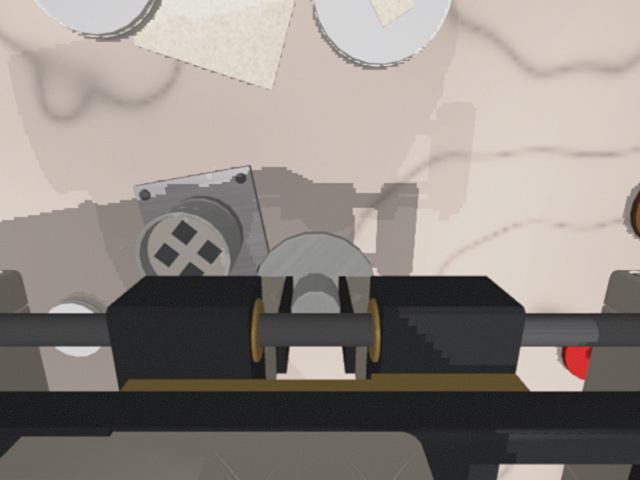

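The cap (315,270) is held level, and the stack is at (190,245). Moving over it and lowering.

Scaled: -0.083 m is -0.166, -0.06 m is -0.12.

pendant(
  moves=[
    [[0, -0.06, 0, 0, 0.01], [0, -0.12, 0, 0, 0.01], [0, -0.166, 0, 0, 0.01], [0, -0.166, 0, 0, 0.01], [0, -0.166, 0.03, 0, 0.01], [0, -0.166, 0.06, 0, 0.01], [0, -0.166, 0.06, 0, 0.01], [0, -0.166, 0.06, 0, 0.01]],
  ],
)

```text
clock: 23.98
tool_pos: [0.614, 0.0032, 0.114]
orientation: [180.0, 0.0, -0.0]
force: [0.4, 0.0, -1.5]
opening: 0.0214
gripper_force: 30.0
```

Scaled: 0.0145 m is 0.029, 0.011 m is 0.022.

pendant(
  moves=[
    [[0, 0, 0.006, 0, 0.01], [0, 0, 0.014, 0, 0.01], [0, 0, 0.022, 0, 0.01], [0, 0, 0.029, 0, 0.01], [0, 0, 0.029, 0, 0.01], [0, 0, 0.029, 0, 0.01]],
  ],
)

```text
clock: 24.72
tool_pos: [0.6139, 0.0036, 0.0997]
orientation: [-180.0, 0.0, -0.0]
force: [0.2, 0.2, -1.7]
opening: 0.0212
gripper_force: 30.0
```

Scaled: 0.001 m is 0.002, 0.0005 m is 0.001.

pendant(
  moves=[
    [[0, 0, 0.001, 0, 0.01], [0, 0, 0.002, 0, 0.01], [0, 0, 0.002, 0, 0.01]],
  ],
)

```text
clock: 25.1
tool_pos: [0.614, 0.0036, 0.0992]
orientation: [-180.0, -0.0, -0.0]
force: [-1.4, 0.6, 4.0]
opening: 0.0215
gripper_force: 30.0
```

pendant(
  moves=[
    [[0, 0, 0, 0, 0.05], [0, 0, 0, 0, 0.05], [0, 0, 0, 0, 0.05], [0, 0, -0.04, 0, 0.05], [0, 0, -0.12, 0, 0.05], [0, 0, -0.18, 0, 0.05], [0, 0, -0.18, 0, 0.05], [0, 0, -0.18, 0, 0.05]],
  ],
)

```text
clock: 26.1
tool_pos: [0.6135, 0.0036, 0.1882]
orientation: [-180.0, 0.0, -0.0]
force: [-0.7, -0.4, -1.0]
opening: 0.0499
gripper_force: 0.0
```

Run:
```python
from wl import *
W,o,s=wcloud("pics/w9.png"); print(o["tool_pos"])
print(ring(W,(.6137,.004),.068,.08,.04),ring(W,(.6137,.004),.085,.105,.04))
s=optics.snapshot("scene"); W=cloud(s)
print(ring(W,(.6137,.004),.068,.08,.04),ring(W,(.6137,.004),.085,.105,.02))
cv2.imwrite("pics/s9.png",cv2.resize(s["frame"][120:320,260:480,::-1],None,fx=2.5,fy=2.5))
```

```text
[0.61349485 0.00361617 0.18824172]
(array([6.144e-01, 2.700e-03, 3.010e-02, 7.110e-02, 4.163e+03]), [[0.5859, -0.0259], [0.6436, 0.0314]]) (array([6.146e-01, 2.900e-03, 1.110e-02, 9.290e-02, 8.420e+02]), [[0.6044, -0.0077], [0.6251, 0.0131]])
(array([6.151e-01, 3.600e-03, 3.080e-02, 7.080e-02, 6.040e+02]), [[0.5865, -0.0255], [0.6445, 0.0324]]) (array([6.148e-01, 3.300e-03, 1.170e-02, 9.240e-02, 1.300e+02]), [[0.6047, -0.0078], [0.6258, 0.0133]])
```

View pics/s9.png

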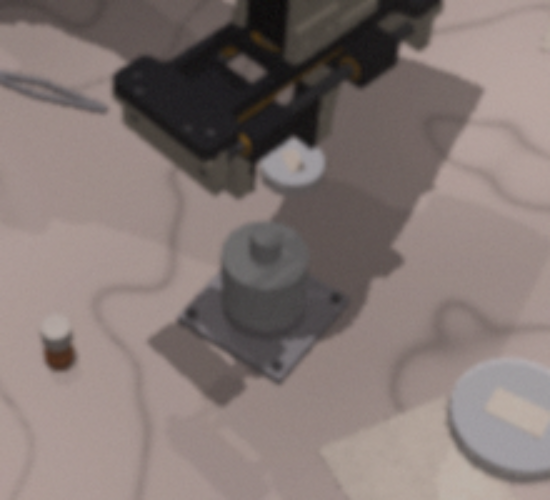

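The stack stands straight at (265,280). The cap's disc top is at 71 mm, which is the seated height, the centres agree within about 1 mm, and the gripper is clear. Handing in.

```bash
python3 -c "
from plant import job; print(job.close_job())"
```

```text
the job is handed in; nothing more can be done
None
```

The carrier is built on the stand (quarter-wafer tray, whole-wafer tray, chip tray, cap), each piece measured at its seated height; I never touched the empty tray, and I handed the job in at about 26 s of the 122 s, though no verdict was returned.

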